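# Set and lock the air regulator

## Robot

A 6-joint arm with a two-finger parallel gripper is mounted at the origin on the work surface. World frame = base frame: x ahead of the robot, y to its left, z up, the work surface at z = 0. Lengths are in mm, angles in rad, forces in N, time in s.
With the tool pointing down it reaches from about 375 to 825 mm from the base axis. Payload 5.5 kg.
Tool frame: the origin (TCP) lies midway between the tips of the shut fingers; the grasp point (between the pads) lies 19 mm behind it; z points along the fingers, y is the line along which they close (so a half turn about z gives the same grasp; the last joint's range is limited). The gripper opens to 85 mm and grips with 20 to 120 N. Pads are 22 mm wide; open, the fingers measure 114 mm over their backs; the gripper's body (76 mm by 85 mm) begins 54 mm behind the grasp point. The pads swing forward as they close: fully open they stand 13 mm farther back than shut.
Start: joints at [1.35, 0.314, -0.047, 1.21, 0, 1.571], TCP at [131.403, 585.43, 231.299] pointing down, gripper open.
Joint ranges: [-2.67, 2.67], [-0.69, 1.73], [-1.03, 1.25], [-2.08, 2.16], [-1.42, 1.45], [-3.14, 3.14]. Speed limits (rad/s): [2.39, 2.39, 3.01, 3.14, 3.14, 3.14].

## Interface

Orientations are given as a unit quaternion [w, x, y, z].
In Python, from workcell import bot, cams, order gives the robot as it stands. The module is installed in compiled form; this text tells all that it offers.
- The arm moves only by the shell command python3 -m handwheel 'ROWS' [OPENING] [FORCE]. ROWS is JSON, a list of rows, each an object with "slide": the shift along the tool's x, y, z in m, a list of three; "delta_rot": the turn, a rotation vector about the tool's x, y, z in rad, a list of three. A call has exactly 10 rows; each row is the pose to reach, as a shift and turn from the pose commanded when the call began, along the tool's axes at that moment; what a row does not reach only later rows make up. A row lasts 1/8 s, in which the tool goes at most 62.5 mm and 10.7 degrees, less where a joint would pass 70% of its speed; a pose out of reach is approached as far as the arm can. A call with a gripper value outside its range is refused whole. OPENING is the opening, from 0 (shut) to 1 (fully open), set as the call begins (- or left out, the last holds). The fingers move at their own pace and stop on an object; FORCE is the grip in N (left out, the last holds). Time passes only in rows, so rows that repeat a pose let the fingers close, or fill a call up. It gives the time, the measured TCP pose, the force, the opening and the grip force at its end, in the units of the state.
- bot.get_state(): the state, without advancing time (a new reading comes with each control period).
- cams.snapshot(name): name is "scene" or "top"; returns (picture, depth): 384x512x3 uint8, blue, green, red; 384x512 float32, mm along the optical axis (not along the pixel's ray), 0 where there is no reading.
- cams.calibration(name): a dict with "mtx" (3x3 intrinsics, pixels), "R" (3x3) and "t" (3): a world point X has camera coordinates R X + t. Camera axes: x right, y down, z forward; pixel columns grow to the right and rows downward; lengths in mm; the calibration is good to about 2 mm. A picture is of the moment at which its call begins. calibration takes no time and is no camera call.
- order.sign_off(): hands the job in; it is judged then, once.
The state is a dict: "clock": time; "joint_positions": joint angles; "joint_velocities": joint speeds; "tau": joint torques, N m; "ee_pos": TCP position; "orientation": TCP orientation; "ft_force": force on the tool from outside, world axes, zero at the start; "torque": the same for the moment, N m; "opening": finger opening in mm; "grip_force": force on a finger pad.
Only numpy, scipy, OpenCV 4.12 (cv2) and the standard library are available. Lean on these libraries where they do the work, as an engineer would, in place of code of your own. Each camera call takes 0.05 s, during which the arm holds its last target. There are 200 camera calls.

## Task

Set the workshop's air regulator and lock it: turn the blue knob clockwise until its white pointer stands at the yellow line, creep on clockwise from there, feeling for the catch that lies a little past the line, and there pull the knob straight up until it is fully out and locked; then let go of it. The locking tooth is delicate: never force it, neither by hauling on the knob where it will not rise nor by twisting it once it is caught. Do not disturb the things lying around.

Things in the scene. Friction and masses are not known exactly. Their poses are not given: they have to be found in the camera images.
- regulator: compressed-air unit fixed to the bench: aluminium block with black bonnet and the knob on top, amber filter bowl 88 mm to its left (+y), gauge on the +x side, base plate 110 x 220 mm. Origin: on the bench top under the knob's vertical axis; x towards the gauge, z up. Round black dial, 80 mm across, its face 134 mm above the bench; all else within 70 mm of the axis is lower
- knob_grip (a point): point on the knob's axis, at a good height to grip its bar: 168 mm above the bench with the knob in. The blue knob is a round skirt (diameter 53 mm, from 1.5 to 9.5 mm above the dial face) with an upright bar on it, 50 mm long, 14 mm thick (grip across this), 9.5 to 45.5 mm above the dial face. The point's x axis runs along the bar towards the pointer end, z up. Keep fingertips above the skirt
- knob_pointer (a point): the pointer: end of the knob's bar with the white stripe, on the dial face level, 25.5 mm from the axis; moves with the knob
- mark_line (a point): yellow line on the dial, 12.5 x 3.6 mm, radial; the point lies on the dial face at radius 25.5 mm, where the pointer stands when it is on the line. Which way it points varies
- knob_turn (a joint): turn of the knob, rad, grows clockwise seen from above, 0 to 1.5 (end stops); starts between 0 and 0.2; the line lies somewhere at 0.45 to 0.65. A spring of 0.1 N m/rad turns it back (friction 0.05 N m): let go before it is locked and it springs back
- knob (a joint): lift of the knob, m: 0 pushed in, 0.012 fully out (end stop). It slides stiffly (about 2.5 N plus its weight of 1 N) and stays where it is left. Anywhere but at the catch it stops after about 1.5 mm of lift, solidly. An orange sleeve shows under the skirt when it is out
- tooth: steel locking tooth inside the bonnet, part of the knob (origin on its axis). It fits one slot of a hidden fixed plate, the catch: 0.10 to 0.66 rad clockwise past the yellow line, different each time, invisible. It enters freely within 0.027 rad either side, at up to twice that with a scrape, and then cannot turn. Over 22 N on the tooth breaks it: search by pulls of 5 to 10 N, ease the pull to turn
- spray_can: loose red-labelled metal can, 54 mm diameter, 150 mm tall, standing; origin at its underside. Leave alone
- screwdriver: loose screwdriver lying on the bench. Leave alone
- socket: loose steel socket, 30 mm diameter, 38 mm tall, standing; origin at its underside. Leave alone
- parts_tray: loose yellow open tray 120 x 90 x 30 mm; origin under its centre. Leave alone

How it is judged:
By the outcome, as a careful person would: the job done as asked, in the order asked, and still so for the second after the job is handed in, with the robot touching nothing.
It also fails if it takes over 64 s, if anything falls off the work surface, if the arm or the gripper's body presses on something with over 40 N, if the wrist force passes 120 N, or if a joint passes its speed limit or range.

## Working session

There is one attempt and no reset: what is moved stays moved. The work goes in short steps, Python scripts to look and compute and a shell command to move; the robot and the scene stay as the last step left them, time stands still between calls to the robot, and variables do not carry over. Pictures are saved under pics/ and viewed, at most 10 in all, crops included, and the job is handed in when it is done.

```bash
mkdir -p pics
python3 - <<'E'
from workcell import bot,cams
import cv2,numpy as np
s=bot.get_state(); print(s)
for n in("scene","top"):
    p,d=cams.snapshot(n); cv2.imwrite(f"pics/{n}0.png",p); np.savez(f"{n}0.npz",p=p,d=d); print(n,cams.calibration(n))
E
```

```text
{'clock': 0.0, 'joint_positions': array([ 1.34999852e+00,  3.14232075e-01, -4.81186637e-02,  1.21018744e+00,
        9.13578494e-06,  1.57077712e+00]), 'joint_velocities': array([-1.10978633e-04,  2.51773096e-03,  3.15161201e-03,  6.27178928e-04,
        1.88647157e-04, -6.79003744e-05]), 'tau': array([-1.99437913e-03, -5.39585137e+01,  3.39755058e+01,  1.88102480e-02,
       -9.24277265e-05,  6.70210852e-06]), 'ee_pos': array([131.27144726, 584.8531674 , 230.41358172]), 'orientation': array([-1.00502344e-04,  1.10165199e-01,  9.93912909e-01, -8.65118589e-04]), 'ft_force': array([ 0.29823133, -0.08581737,  0.5133465 ]), 'torque': array([-0.01703091, -0.02232754, -0.00699578]), 'grip_force': 0.0, 'opening': 85.40295619547592}
scene {'mtx': array([[486.82512147,   0.        , 265.78542556],
       [  0.        , 486.82512147, 187.64447095],
       [  0.        ,   0.        ,   1.        ]]), 'R': array([[-4.29196588e-03,  9.99982117e-01, -4.16475805e-03],
       [ 6.23212257e-01, -5.82264189e-04, -7.82052519e-01],
       [-7.82040959e-01, -5.95207099e-03, -6.23198613e-01]]), 't': array([ -18.38596147, -276.48635566, 1574.25079244])}
top {'mtx': array([[433.82695172,   0.        , 253.62870623],
       [  0.        , 433.82695172, 187.76932471],
       [  0.        ,   0.        ,   1.        ]]), 'R': array([[ 0.02276159, -0.99974006, -0.00131216],
       [-0.99375744, -0.02248196, -0.1092736 ],
       [ 0.1092157 ,  0.00379121, -0.99401084]]), 't': array([  25.64880457,  578.6334507 , 1034.26784803])}
```

View pics/top0.png

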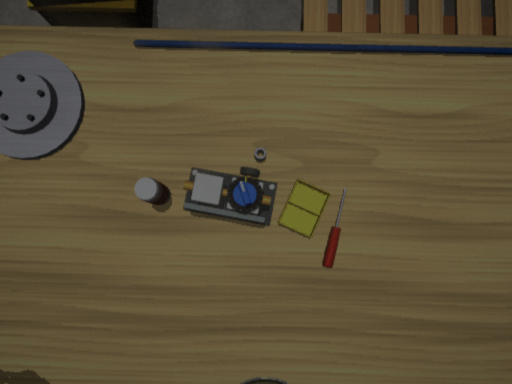

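View pics/scene0.png

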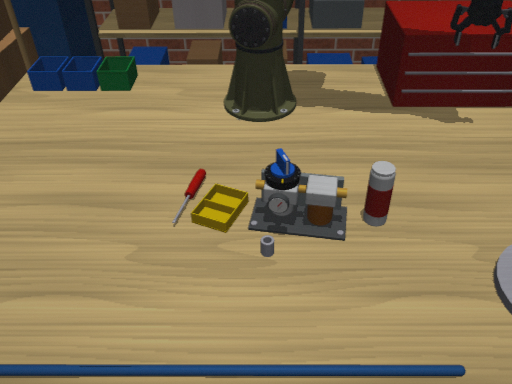

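The regulator's knob is near (245,195) in the top view and (283,165) in the scene view. I'll zoom in on both.

Run:
```python
import cv2,numpy as np
t=np.load("top0.npz");s=np.load("scene0.npz")
a=cv2.resize(t['p'][165:225,215:275],(600,600),interpolation=cv2.INTER_CUBIC)
cv2.imwrite("pics/topz.png",a)
d=t['d']; print(np.round(d[176:214:3,226:264:3]))
p=t['p'][165:225,215:275]; h=cv2.cvtColor(p,cv2.COLOR_BGR2HSV)
m=((h[...,0]>20)&(h[...,0]<35)&(h[...,1]>150)&(h[...,2]>90)); print("yellow",np.argwhere(m)+[165,215])
```

```text
[[1090. 1091. 1089. 1093. 1092. 1095. 1101. 1002. 1002. 1011. 1001. 1103.
  1097.]
 [1089. 1092.  987.  965.  965.  966.  963.  964.  963.  965. 1089. 1093.
  1097.]
 [1088. 1090.  960.  965.  919.  917.  920.  956.  965.  963.  960.  987.
   988.]
 [1091.  962.  964.  963.  954.  916.  918.  954.  955.  961.  963.  962.
   984.]
 [1087.  963.  964.  955.  951.  915.  916.  952.  953.    0.  962.  960.
   988.]
 [ 997.  961.  961.    0.    0.  917.  916.  916.  951.  951.  951.  962.
   962.]
 [ 997.  961.  960.  952.  952.  952.  913.  916.  951.  955.  950.  961.
   961.]
 [1091.  958.  963.  949.  952.  950.  917.  916.  951.  949.  957.  960.
   962.]
 [1088.  960.  960.  949.  949.  951.  913.  916.  911.  952.  962.  961.
   990.]
 [1084.  958.  960.  958.  950.  950.  948.  913.  932.  960.  956.  960.
   995.]
 [ 986.  978.  956.  958.  956.  956.  958.  957.  957.  961.  961.  984.
  1080.]
 [1081. 1006.  983.  960.  958.  958.  957.  960.  956.  959.  976. 1083.
  1080.]
 [ 993.    0.  990.  995.  991.  993. 1013.  990.  979.  978.  981. 1082.
  1083.]]
yellow [[191 225]
 [193 224]
 [193 226]
 [198 263]
 [198 264]
 [198 265]
 [199 268]
 [199 269]
 [200 263]
 [200 264]
 [201 266]
 [201 267]
 [201 268]]
```

View pics/topz.png

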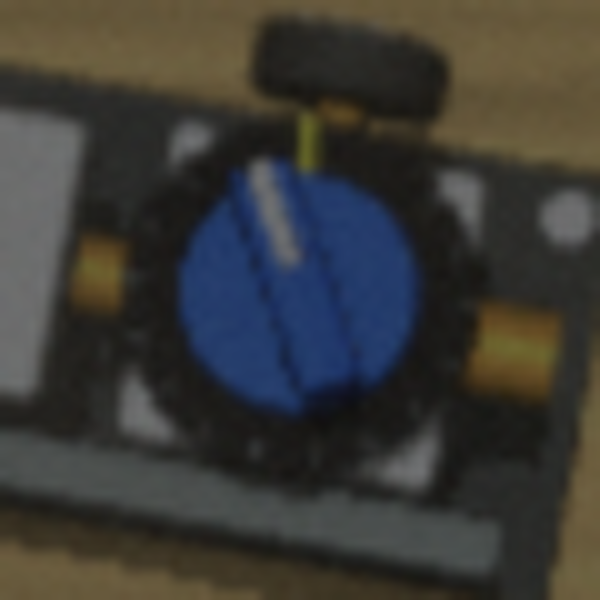

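The crop shows the bar running from pointer end at top (255,165) to (330,390). The yellow line is at crop (309,115–170), clockwise of the pointer. Next I'll measure them in world coordinates.

```bash
cat > h.py <<'E'
import cv2,numpy as np
from workcell import bot,cams
def world(uv,cal,d=None,z=None):
    K,R,t=cal["mtx"],cal["R"],cal["t"]
    r=np.c_[np.atleast_2d(uv),np.ones(len(np.atleast_2d(uv)))]@np.linalg.inv(K).T
    c=-R.T@t
    if d is not None: return (r*np.ravel(d)[:,None]-t)@R
    w=r@R; return c+w*((z-c[2])/w[:,2])[:,None]
E
python3 - <<'E'
from h import *
for n,box in(("top",(165,225,215,275)),("scene",(140,195,250,310))):
    f=np.load(n+"0.npz"); p,d=f['p'],f['d']; cal=cams.calibration(n)
    r0,r1,c0,c1=box
    v,u=np.mgrid[r0:r1,c0:c1]; v=v.ravel();u=u.ravel()
    dd=d[v,u]; col=p[v,u].astype(float)
    W=world(np.c_[u,v],cal,d=dd); ok=dd>0
    blue=(col[:,0]>1.8*col[:,2])&(col[:,0]>60)&ok
    b=blue&(W[:,2]>165); print(n,"bluehigh",b.sum(),np.percentile(W[blue,2],[5,50,95]).round())
    # bar top by depth
    q=W[ok&(W[:,2]>170)&(W[:,2]<190)]
    if n=="top":
        print("bar z",np.median(q[:,2]))
        x=q[:,:2].astype(np.float32); 
        ev=np.linalg.eigh(np.cov(x.T)); print("bar c",x.mean(0),"rect",cv2.minAreaRect(x),"ang",np.arctan2(*ev[1][::-1,1]))
        dial=W[ok&(W[:,2]>129)&(W[:,2]<149)][:,:2].astype(np.float32)
        print("dial",cv2.minEnclosingCircle(dial),dial.mean(0))
        sk=W[blue&(W[:,2]<150)&(W[:,2]>138)][:,:2].astype(np.float32); print("skirt",cv2.minEnclosingCircle(sk))
    hsv=cv2.cvtColor(p,cv2.COLOR_BGR2HSV)[v,u].astype(int)
    ye=(abs(hsv[:,0]-28)<7)&(hsv[:,1]>110)&(hsv[:,2]>60)&(W[:,2]>120)
    wy=world(np.c_[u,v][ye],cal,z=134); print("yellow",np.c_[u,v,W.round()][ye].astype(int).tolist()[:40]); print(wy.round(1).tolist()[:40])
    wh=(hsv[:,1]<70)&(hsv[:,2]>100)&(W[:,2]>165)
    print("white",world(np.c_[u,v][wh],cal,z=179.5).round(1).tolist())
E
```

```text
top bluehigh 123 [142. 145. 181.]
bar z 179.76745988568518
bar c [552.1898   58.38802] rect ((552.9354248046875, 58.56543731689453), (50.80335235595703, 13.411810874938965), 19.817174911499023) ang -2.7917268901453745
dial ((552.72412109375, 58.728885650634766), 39.90584945678711) [551.29346   58.257263]
skirt ((552.0944213867188, 58.278282165527344), 26.080820083618164)
yellow [[245, 176, 592, 58, 137], [245, 177, 590, 58, 137], [246, 177, 590, 56, 135], [245, 178, 588, 58, 137], [246, 178, 588, 56, 134], [245, 179, 586, 58, 134], [246, 179, 586, 56, 135], [245, 180, 583, 58, 135], [246, 180, 584, 56, 135], [245, 181, 581, 58, 134], [246, 181, 581, 56, 137]]
[[592.6, 58.2, 134.0], [590.3, 58.1, 134.0], [590.4, 55.9, 134.0], [588.1, 58.1, 134.0], [588.1, 55.9, 134.0], [585.9, 58.0, 134.0], [585.9, 55.8, 134.0], [583.6, 58.0, 134.0], [583.7, 55.7, 134.0], [581.4, 57.9, 134.0], [581.4, 55.7, 134.0]]
white [[573.3, 67.3, 179.5], [573.3, 65.2, 179.5], [571.2, 67.3, 179.5], [571.2, 65.2, 179.5], [569.1, 65.1, 179.5], [569.1, 63.0, 179.5], [567.0, 65.1, 179.5], [567.0, 62.9, 179.5], [564.8
[... 516 characters left out ...]
, [282, 182, 588, 56, 131], [283, 182, 590, 58, 132]]
[[582.4, 53.8, 134.0], [582.4, 55.9, 134.0], [582.4, 58.0, 134.0], [585.8, 53.7, 134.0], [585.8, 55.8, 134.0], [585.8, 58.0, 134.0], [589.3, 53.7, 134.0], [589.3, 55.8, 134.0], [589.3, 57.9, 134.0], [592.7, 53.6, 134.0], [592.7, 55.7, 134.0], [592.8, 57.8, 134.0]]
white [[532.3, 49.8, 179.5], [558.6, 57.8, 179.5], [558.7, 59.9, 179.5], [562.3, 57.7, 179.5], [562.3, 59.8, 179.5], [566.0, 59.7, 179.5], [566.0, 61.8, 179.5], [569.6, 61.7, 179.5], [569.6, 63.8, 179.5], [573.2, 61.6, 179.5], [573.2, 63.7, 179.5], [573.3, 65.8, 179.5], [576.8, 63.6, 179.5], [576.9, 65.7, 179.5], [584.0, 63.4, 179.5], [584.0, 65.4, 179.5], [673.2, 101.2, 179.5]]
```

```bash
python3 -m handwheel '[{"slide":[-0.05,-0.04,0],"delta_rot":[0,0,0]},{"slide":[-0.1,-0.08,0],"delta_rot":[0,0,0]},{"slide":[-0.146,-0.117,0],"delta_rot":[0,0,0]},{"slide":[-0.194,-0.155,0],"delta_rot":[0,0,0]},{"slide":[-0.243,-0.195,0],"delta_rot":[0,0,0]},{"slide":[-0.292,-0.234,0],"delta_rot":[0,0,0]},{"slide":[-0.34,-0.272,0],"delta_rot":[0,0,0]},{"slide":[-0.388,-0.311,0],"delta_rot":[0,0,0]},{"slide":[-0.437,-0.35,0],"delta_rot":[0,0,0]},{"slide":[-0.48,-0.385,0],"delta_rot":[0,0,0]}]' 1 40; python3 -c "
from workcell import bot;s=bot.get_state();print(s['joint_positions'],s['orientation'])"
```

```text
clock: 1.35
ee_pos: [516.4, 102.6, 231.1]
orientation: [-0.0, 0.111, 0.994, 0.0]
ft_force: [0.4, 0.9, 0.2]
opening: 85.5
grip_force: 0.0
[ 1.96118834e-01  1.75670247e-01 -2.25228594e-01  1.17005026e+00
  9.65841615e-05  4.17674777e-01] [-8.74079988e-05  1.10551540e-01  9.93870388e-01  2.29586885e-05]
```

```bash
python3 -m handwheel '[{"slide":[-0.0232,-0.0185,0],"delta_rot":[0,0,-0.14]},{"slide":[-0.0464,-0.0369,0],"delta_rot":[0,0,-0.28]},{"slide":[-0.0464,-0.0369,0],"delta_rot":[0,0,-0.42]},{"slide":[-0.0464,-0.0369,0.005],"delta_rot":[0,0,-0.567]},{"slide":[-0.0464,-0.0369,0.02],"delta_rot":[0,0,-0.567]},{"slide":[-0.0464,-0.0369,0.04],"delta_rot":[0,0,-0.567]},{"slide":[-0.0464,-0.0369,0.055],"delta_rot":[0,0,-0.567]},{"slide":[-0.0464,-0.0369,0.07],"delta_rot":[0,0,-0.567]},{"slide":[-0.0464,-0.0369,0.081],"delta_rot":[0,0,-0.567]},{"slide":[-0.0464,-0.0369,0.081],"delta_rot":[0,0,-0.567]}]'
python3 - <<'E'
from h import *
s=bot.get_state();print(s)
p,d=cams.snapshot("scene");cv2.imwrite("pics/s1.png",cv2.resize(p[100:230,200:370],None,fx=4,fy=4,interpolation=cv2.INTER_CUBIC))
E
```

```text
clock: 2.6
ee_pos: [552.0, 58.4, 149.3]
orientation: [-0.001, -0.172, 0.985, 0.0]
ft_force: [0.5, 0.8, -0.6]
opening: 85.5
grip_force: 0.0
{'clock': 2.6, 'joint_positions': array([ 1.05484946e-01,  2.77609857e-01, -2.87439298e-01,  1.00737160e+00,
       -2.64081505e-06, -2.40421452e-01]), 'joint_velocities': array([ 0.00070653, -0.01136345,  0.02534939,  0.01701873,  0.00178251,
       -0.00189777]), 'tau': array([ 9.59375524e-03, -4.90370142e+01,  3.15049303e+01, -2.60521006e-01,
        3.60261402e-05,  4.13400834e-03]), 'ee_pos': array([551.9759392 ,  58.44119721, 149.34474497]), 'orientation': array([-8.10456022e-04, -1.72092179e-01,  9.85080516e-01,  5.34397526e-05]), 'ft_force': array([ 0.54137813,  0.80384371, -0.62042829]), 'torque': array([0.00456721, 0.02271596, 0.04205931]), 'grip_force': 0.0, 'opening': 85.49667624027245}
```

View pics/s1.png

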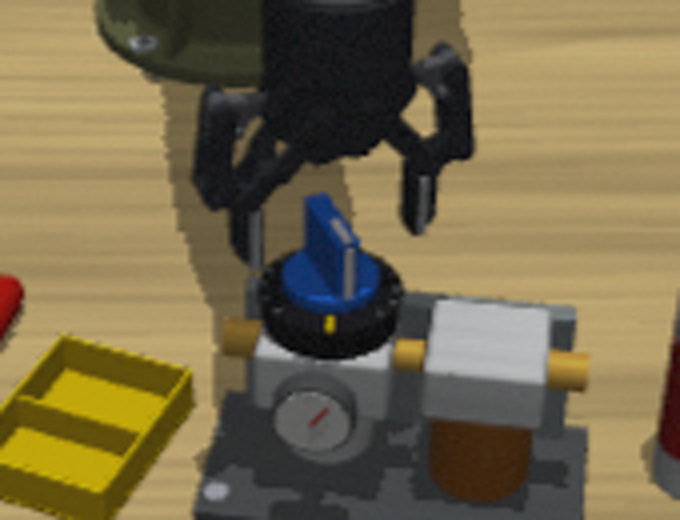

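The open fingers straddle the bar, seen at crop (330,245). The yellow line at (330,323) is clear. Now I'll close.

```bash
python3 -m handwheel '[{"slide":[0,0,0],"delta_rot":[0,0,0]},{"slide":[0,0,0],"delta_rot":[0,0,0]},{"slide":[0,0,0],"delta_rot":[0,0,0]},{"slide":[0,0,0],"delta_rot":[0,0,0]},{"slide":[0,0,0],"delta_rot":[0,0,0]},{"slide":[0,0,0],"delta_rot":[0,0,0]},{"slide":[0,0,0],"delta_rot":[0,0,0]},{"slide":[0,0,0],"delta_rot":[0,0,0]},{"slide":[0,0,0],"delta_rot":[0,0,0]},{"slide":[0,0,0],"delta_rot":[0,0,0]}]' 0 40; python3 -c "
from workcell import bot;s=bot.get_state();print(s['torque'],s['orientation'])"
```

```text
clock: 3.9
ee_pos: [552.8, 58.4, 150.6]
orientation: [0.0, -0.172, 0.985, -0.0]
ft_force: [-0.1, -2.2, 5.3]
opening: 13.1
grip_force: 44.3
[-0.39785188  0.21115127  0.01449915] [ 2.35117753e-04 -1.72204921e-01  9.85061106e-01 -1.63742209e-04]
```

```bash
python3 -m handwheel '[{"slide":[0,0,-0.0003],"delta_rot":[0,0,0.04]},{"slide":[0,0,-0.0003],"delta_rot":[0,0,0.09]},{"slide":[0,0,-0.0003],"delta_rot":[0,0,0.14]},{"slide":[0,0,-0.0003],"delta_rot":[0,0,0.19]},{"slide":[0,0,-0.0003],"delta_rot":[0,0,0.24]},{"slide":[0,0,-0.0003],"delta_rot":[0,0,0.29]},{"slide":[0,0,-0.0003],"delta_rot":[0,0,0.34]},{"slide":[0,0,-0.0003],"delta_rot":[0,0,0.38]},{"slide":[0,0,-0.0003],"delta_rot":[0,0,0.39]},{"slide":[0,0,-0.0003],"delta_rot":[0,0,0.39]}]'
python3 - <<'E'
from h import *
s=bot.get_state();print(s['torque'],s['orientation'],s['ee_pos'],2*np.arctan2(s['orientation'][2],s['orientation'][1])-np.pi)
p,d=cams.snapshot("scene");cv2.imwrite("pics/s2.png",cv2.resize(p[125:200,240:330],None,fx=7,fy=7,interpolation=cv2.INTER_CUBIC))
E
```

```text
clock: 5.15
ee_pos: [552.9, 57.7, 150.6]
orientation: [0.0, 0.022, 1.0, -0.001]
ft_force: [0.8, -5.2, 2.1]
opening: 13.3
grip_force: 44.0
[-1.16972536 -0.24305219  0.07824897] [ 2.28276678e-04  2.18497760e-02  9.99760912e-01 -8.08805236e-04] [552.86632523  57.72070821 150.59700558] -0.043703045229802395
```

View pics/s2.png

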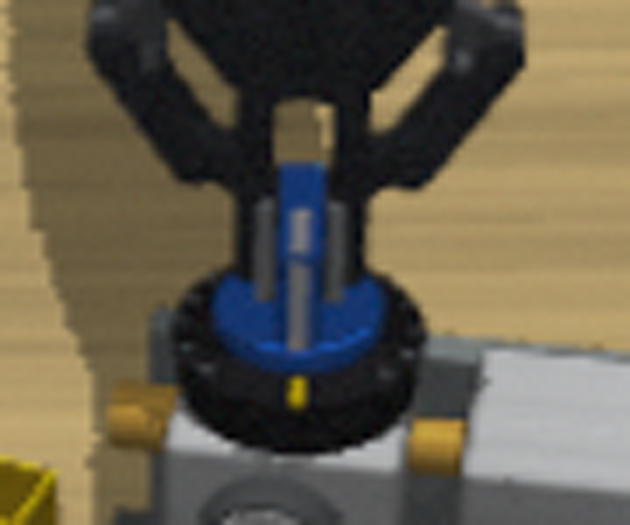

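The pointer stripe at (300,300) stands in line with the yellow mark at (297,392). Next I'll creep past it and make a first gentle probe, also removing the 0.7 mm sideways preload.

```bash
python3 -m handwheel '[{"slide":[0,-0.0004,-0.0001],"delta_rot":[0,0,0.02]},{"slide":[0,-0.0007,-0.0002],"delta_rot":[0,0,0.05]},{"slide":[0,-0.0007,-0.0002],"delta_rot":[0,0,0.08]},{"slide":[0,-0.0007,-0.0002],"delta_rot":[0,0,0.08]},{"slide":[0,-0.0007,-0.0006],"delta_rot":[0,0,0.08]},{"slide":[0,-0.0007,-0.001],"delta_rot":[0,0,0.08]},{"slide":[0,-0.0007,-0.0014],"delta_rot":[0,0,0.08]},{"slide":[0,-0.0007,-0.0018],"delta_rot":[0,0,0.08]},{"slide":[0,-0.0007,-0.002],"delta_rot":[0,0,0.08]},{"slide":[0,-0.0007,-0.002],"delta_rot":[0,0,0.08]}]'
cat > st.py <<'E'
from h import *
s=bot.get_state();q=s['orientation']
a=2*np.arctan2(q[2],q[1]); a=(a-np.pi+1)%np.pi-1
print("yaw",round(a,4),"past line",round(-0.044-a,4),"z",s['ee_pos'].round(2),"F",s['ft_force'].round(1),"T",s['torque'].round(3))
E
python3 st.py
```

```text
clock: 6.45
ee_pos: [552.8, 57.6, 152.0]
orientation: [0.0, 0.062, 0.998, -0.0]
ft_force: [3.5, -4.5, -2.7]
opening: 13.5
grip_force: 43.2
yaw -0.1249 past line 0.0809 z [552.81  57.56 152.01] F [ 3.5 -4.5 -2.7] T [-1.063 -0.873  0.042]
```

```bash
python3 -m handwheel '[{"slide":[0,-0.0003,-0.0002],"delta_rot":[0,0,0]},{"slide":[0,-0.0005,-0.0004],"delta_rot":[0,0,0]},{"slide":[0,-0.0005,-0.0006],"delta_rot":[0,0,0]},{"slide":[0,-0.0005,-0.0008],"delta_rot":[0,0,0]},{"slide":[0,-0.0005,-0.001],"delta_rot":[0,0,0]},{"slide":[0,-0.0005,-0.001],"delta_rot":[0,0,0]},{"slide":[0,-0.0005,-0.001],"delta_rot":[0,0,0]},{"slide":[0,-0.0005,-0.001],"delta_rot":[0,0,0]},{"slide":[0,-0.0005,-0.001],"delta_rot":[0,0,0]},{"slide":[0,-0.0005,-0.001],"delta_rot":[0,0,0]}]'; python3 st.py
```

```text
clock: 7.7
ee_pos: [552.8, 57.5, 152.5]
orientation: [-0.0, 0.062, 0.998, 0.0]
ft_force: [5.4, -3.5, -7.0]
opening: 13.1
grip_force: 42.6
yaw -0.1246 past line 0.0806 z [552.79  57.49 152.53] F [ 5.4 -3.5 -7. ] T [-0.657 -1.146 -0.009]
```

```bash
python3 -m handwheel '[{"slide":[-0.0002,0,0.0005],"delta_rot":[0,0,0]},{"slide":[-0.0005,0,0.0009],"delta_rot":[0,0,0]},{"slide":[-0.0005,0,0.0009],"delta_rot":[0,0,0.02]},{"slide":[-0.0005,0,0.0009],"delta_rot":[0,0,0.045]},{"slide":[-0.0005,0,0.0009],"delta_rot":[0,0,0.045]},{"slide":[-0.0005,0,0.0006],"delta_rot":[0,0,0.045]},{"slide":[-0.0005,0,0.0003],"delta_rot":[0,0,0.045]},{"slide":[-0.0005,0,0],"delta_rot":[0,0,0.045]},{"slide":[-0.0005,0,-0.0002],"delta_rot":[0,0,0.045]},{"slide":[-0.0005,0,-0.0002],"delta_rot":[0,0,0.045]}]'; python3 st.py
```

```text
clock: 8.95
ee_pos: [552.8, 57.4, 153.8]
orientation: [-0.0, 0.084, 0.996, 0.0]
ft_force: [0.9, -0.0, -2.2]
opening: 13.5
grip_force: 43.1
yaw -0.1687 past line 0.1247 z [552.84  57.35 153.8 ] F [ 0.9 -0.  -2.2] T [-0.217 -0.3    0.027]
```

It rises past 1.5 mm with little force, so the tooth looks caught. I'll keep pulling straight up, without turning.

```bash
python3 -m handwheel '[{"slide":[0,0,-0.0003],"delta_rot":[0,0,0]},{"slide":[0,0,-0.0006],"delta_rot":[0,0,0]},{"slide":[0,0,-0.0009],"delta_rot":[0,0,0]},{"slide":[0,0,-0.0012],"delta_rot":[0,0,0]},{"slide":[0,0,-0.0015],"delta_rot":[0,0,0]},{"slide":[0,0,-0.0018],"delta_rot":[0,0,0]},{"slide":[0,0,-0.002],"delta_rot":[0,0,0]},{"slide":[0,0,-0.002],"delta_rot":[0,0,0]},{"slide":[0,0,-0.002],"delta_rot":[0,0,0]},{"slide":[0,0,-0.002],"delta_rot":[0,0,0]}]'; python3 st.py
```

```text
clock: 10.2
ee_pos: [552.9, 57.3, 155.8]
orientation: [-0.0, 0.084, 0.996, 0.0]
ft_force: [-0.8, -0.0, -3.0]
opening: 13.4
grip_force: 43.1
yaw -0.1688 past line 0.1248 z [552.9   57.32 155.78] F [-0.8 -0.  -3. ] T [0.191 0.042 0.05 ]
```

```bash
python3 -m handwheel '[{"slide":[0,0,-0.0006],"delta_rot":[0,0,0]},{"slide":[0,0,-0.0012],"delta_rot":[0,0,0]},{"slide":[0,0,-0.0018],"delta_rot":[0,0,0]},{"slide":[0,0,-0.0024],"delta_rot":[0,0,0]},{"slide":[0,0,-0.003],"delta_rot":[0,0,0]},{"slide":[0,0,-0.0036],"delta_rot":[0,0,0]},{"slide":[0,0,-0.0042],"delta_rot":[0,0,0]},{"slide":[0,0,-0.0048],"delta_rot":[0,0,0]},{"slide":[0,0,-0.0054],"delta_rot":[0,0,0]},{"slide":[0,0,-0.0058],"delta_rot":[0,0,0]}]'; python3 st.py
```

```text
clock: 11.45
ee_pos: [552.9, 57.3, 161.6]
orientation: [-0.0, 0.084, 0.996, 0.0]
ft_force: [-1.0, 2.4, -2.4]
opening: 13.5
grip_force: 43.1
yaw -0.1688 past line 0.1248 z [552.94  57.27 161.62] F [-1.   2.4 -2.4] T [0.433 0.228 0.032]
```

```bash
python3 -m handwheel '[{"slide":[0,0.0001,-0.0002],"delta_rot":[0,0,0]},{"slide":[0,0.0002,-0.0004],"delta_rot":[0,0,0]},{"slide":[0,0.0003,-0.0006],"delta_rot":[0,0,0]},{"slide":[0,0.0003,-0.0008],"delta_rot":[0,0,0]},{"slide":[0,0.0003,-0.001],"delta_rot":[0,0,0]},{"slide":[0,0.0003,-0.0012],"delta_rot":[0,0,0]},{"slide":[0,0.0003,-0.0014],"delta_rot":[0,0,0]},{"slide":[0,0.0003,-0.0014],"delta_rot":[0,0,0]},{"slide":[0,0.0003,-0.0014],"delta_rot":[0,0,0]},{"slide":[0,0.0003,-0.0014],"delta_rot":[0,0,0]}]'; python3 st.py
```

```text
clock: 12.7
ee_pos: [552.9, 57.3, 162.7]
orientation: [-0.0, 0.084, 0.996, -0.0]
ft_force: [-1.2, -0.9, -8.6]
opening: 13.1
grip_force: 42.4
yaw -0.1689 past line 0.1249 z [552.89  57.34 162.7 ] F [-1.2 -0.9 -8.6] T [-0.184  0.118  0.034]
```

Firm stop at 12.1 mm of lift. I'll ease the pull, open the gripper and back straight up.

```bash
python3 -m handwheel '[{"slide":[0,0,0.0003],"delta_rot":[0,0,0]},{"slide":[0,0,0.0006],"delta_rot":[0,0,0]},{"slide":[0,0,0.0006],"delta_rot":[0,0,0]},{"slide":[0,0,0.0006],"delta_rot":[0,0,0]},{"slide":[0,0,0.0006],"delta_rot":[0,0,0]},{"slide":[0,0,0.0006],"delta_rot":[0,0,0]},{"slide":[0,0,0.0006],"delta_rot":[0,0,0]},{"slide":[0,0,0.0006],"delta_rot":[0,0,0]},{"slide":[0,0,0.0006],"delta_rot":[0,0,0]},{"slide":[0,0,0.0006],"delta_rot":[0,0,0]}]'; python3 st.py
python3 -m handwheel '[{"slide":[0,0,0],"delta_rot":[0,0,0]},{"slide":[0,0,0],"delta_rot":[0,0,0]},{"slide":[0,0,0],"delta_rot":[0,0,0]},{"slide":[0,0,0],"delta_rot":[0,0,0]},{"slide":[0,0,0],"delta_rot":[0,0,0]},{"slide":[0,0,0],"delta_rot":[0,0,0]},{"slide":[0,0,0],"delta_rot":[0,0,0]},{"slide":[0,0,0],"delta_rot":[0,0,0]},{"slide":[0,0,0],"delta_rot":[0,0,0]},{"slide":[0,0,0],"delta_rot":[0,0,0]}]' 1; python3 st.py
```

```text
clock: 13.95
ee_pos: [553.0, 57.4, 162.6]
orientation: [0.0, 0.084, 0.996, -0.0]
ft_force: [-4.2, -1.6, 1.6]
opening: 13.0
grip_force: 43.7
yaw -0.1688 past line 0.1248 z [553.02  57.42 162.63] F [-4.2 -1.6  1.6] T [-0.605  1.081  0.072]
clock: 15.2
ee_pos: [553.1, 57.5, 162.4]
orientation: [-0.0, 0.084, 0.996, -0.0]
ft_force: [0.8, -0.0, 0.3]
opening: 85.3
grip_force: 0.0
yaw -0.1688 past line 0.1248 z [553.08  57.53 162.38] F [ 0.8 -0.   0.3] T [ 0.021 -0.032  0.045]
```

Now up 80 mm and back away, then look.

```bash
python3 -m handwheel '[{"slide":[0,0,-0.01],"delta_rot":[0,0,0]},{"slide":[0,0,-0.03],"delta_rot":[0,0,0]},{"slide":[0,0,-0.06],"delta_rot":[0,0,0]},{"slide":[0,0,-0.09],"delta_rot":[0,0,0]},{"slide":[0.03,0,-0.11],"delta_rot":[0,0,0]},{"slide":[0.06,0,-0.11],"delta_rot":[0,0,0]},{"slide":[0.09,0,-0.11],"delta_rot":[0,0,0]},{"slide":[0.12,0,-0.11],"delta_rot":[0,0,0]},{"slide":[0.13,0,-0.11],"delta_rot":[0,0,0]},{"slide":[0.13,0,-0.11],"delta_rot":[0,0,0]}]'
python3 - <<'E'
from h import *
p,d=cams.snapshot("scene");a=cv2.resize(p[125:200,240:330],None,fx=7,fy=7,interpolation=cv2.INTER_CUBIC)
cv2.imwrite("pics/s3.png",a)
t,d=cams.snapshot("top"); cal=cams.calibration("top")
v,u=np.mgrid[165:225,215:275];v=v.ravel();u=u.ravel()
W=world(np.c_[u,v],cal,d=d[v,u]); c=t[v,u].astype(float)
q=W[(d[v,u]>0)&(W[:,2]>180)&(W[:,2]<205)&(c[:,0]>1.3*c[:,2])]
print(len(q),np.median(q[:,2]) if len(q) else None, cv2.minAreaRect(q[:,:2].astype(np.float32)) if len(q) else None)
E
```

```text
clock: 16.45
ee_pos: [425.3, 79.5, 273.1]
orientation: [0.001, 0.084, 0.996, 0.0]
ft_force: [0.1, -0.6, -1.1]
opening: 85.5
grip_force: 0.0
139 191.9058613339845 ((551.7813110351562, 58.59425354003906), (13.969152450561523, 48.39059066772461), 80.850830078125)
```

View pics/s3.png

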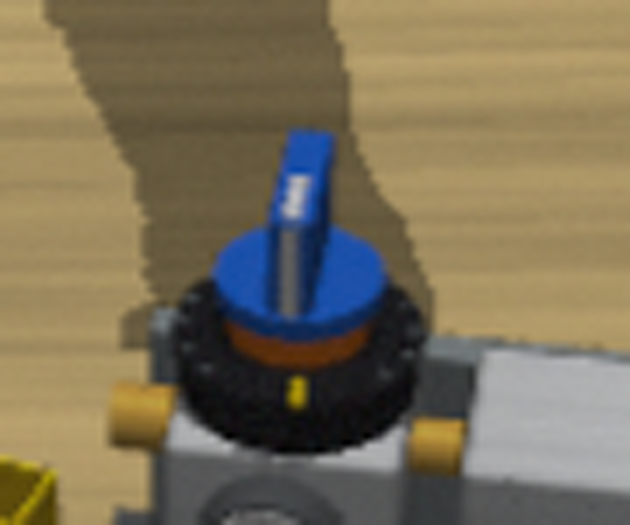

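The orange sleeve shows under the skirt at (300,345). The bar top is at 191.9 mm, which is 12 mm up, and its angle has held at about −0.16 rad, so the knob is locked.

```bash
python3 -c "
from workcell import order;print(order.sign_off())"
```

```text
the job is handed in; nothing more can be done
None
```

The regulator is set and locked: the knob caught about 0.12 rad past the yellow line, is fully out at 12 mm, and was let go. Peak pull was 8.6 N, nothing else was touched, and I handed the job in at about 16.5 s.

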